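# Run along the vial row and fold the lids shut

### The arm

A 6-joint arm with a two-finger parallel gripper is mounted at the origin on the work surface. World frame = base frame: x ahead of the robot, y to its left, z up, the work surface at z = 0. Lengths are in mm, angles in rad, forces in N, time in s.
With the tool pointing down it reaches from about 300 to 775 mm from the base axis. Payload 14.6 kg.
Tool frame: the origin (TCP) lies between the finger pads; the fingertips stand manip.finger_overhang ahead of it and the grasp point (between the pads) lies 2 mm behind it (manip.finger_overhang is the distance from the TCP to the fingertips, in mm); z points along the fingers, y is the direction in which the jaws open and shut (so a half turn about z gives the same grasp; the last joint's range is limited). The gripper opens to 94 mm and grips with 3 to 60 N. Pads are 16 mm wide; open, the fingers measure 119 mm over their backs; the gripper's body (75 mm by 177 mm) begins 78 mm behind the grasp point.
Start: joints at [1.07, 0.3, 1.521, -0, 1.321, -0.067], TCP at [231.173, 499.047, 222.446] pointing down, gripper open.
Joint ranges: [-3.03, 3.03], [-0.79, 2.21], [0.23, 2.52], [-1.04, 4.18], [0, 3.07], [-2.55, 2.55]. Speed limits (rad/s): [2.22, 2.22, 2.57, 3.14, 3.14, 3.14].

### API

Orientations are given as [roll, pitch, yaw] about the fixed x, y, z axes, in that order (R = Rz(yaw) Ry(pitch) Rx(roll)).
In Python, from cell import manip gives the robot as it stands.
- The arm moves only by the tool drive_tool, never from a script. Its argument "steps" is a list of rows, each an object with "delta_pos": the shift along the world's x, y, z in mm, a list of three; "yaw": the turn about the world's z in rad; "hand": the finger opening in mm, from 0 to 94. A call has 1 to 5 rows; each row shifts and turns the commanded pose from where the row before left it; what a row does not reach is not made up. A row lasts 1/12 s, in which the tool goes at most 41.7 mm and 7.16 degrees, less where a joint would pass 70% of its speed; a pose out of reach is approached as far as the arm can. A call is refused whole if a number of a shift passes 41.7 or a number of a turn 0.125, either way. A call with a gripper value outside its range is refused whole. The fingers move at their own pace and stop on an object; "squeeze" is the grip in N (left out, the last holds). Time passes only in rows, so rows that do not move let the fingers close. It gives the time, the measured TCP pose, the force and the opening at its end, in the units of the state.
- manip.read_state(): the state, without advancing time (a new reading comes with each control period).
- manip.camera(name): name is "scene" or "top" or "wrist"; returns a dict with "frame" (384x512x3 uint8, red, green, blue), "range_z" (384x512 float32, mm along the optical axis (not along the pixel's ray), 0 where there is no reading), "intrinsics" (3x3 intrinsics, pixels), "dist_coeffs" ([k1, k2, p1, p2, k3] as OpenCV has them; the pictures are not rectified), "position" and "attitude" of the camera in the world. Camera axes: x right, y down, z forward; pixel columns grow to the right and rows downward; lengths in mm; the calibration is good to about 2 mm. A picture is of the moment at which its call begins.
- manip.sign_off(): hands the job in, once; it reports no verdict.
The state is a dict: "clock": time; "joints": joint angles; "qd": joint speeds; "effort": joint torques, N m; "eef_pos": TCP position; "eef_rot": TCP orientation; "wrist_force": force on the tool from outside, world axes, zero at the start; "moment": the same for the moment, N m; "finger_gap": finger opening in mm.
Only numpy, scipy, OpenCV 4.12 (cv2) and the standard library are available. Lean on these libraries where they do the work, as an engineer would, in place of code of your own. Each camera call takes 0.05 s, during which the arm holds its last target.

### The job

One of the two vial racks still has all its five snap lids standing open: with the fingertips, run along that row, starting at the end on the hinge side of the lids, so that each lid in turn is folded down flat and shut. Go gently: do not press hard, do not lift or tip the rack or push it along the bench, and leave the other rack and everything else alone.

Things in the scene. Friction and masses are not known exactly. Their poses are not given: they have to be found in the camera images.
- rack: The work rack: solid blue metal vial block, loose on rubber feet, 1.5 kg, 244 mm long, 64 mm wide, deck 44 mm above the bench. Origin: centre of its underside, on the bench; z up, x along its centre line, on which five white 20 ml vials stand at x = -84, -42, 0, 42, 84 mm (vials 1 to 5). Collars 26 mm across, rims 64 mm above the bench; each vial has a white hinged lid, open at the start.
- row_start (a point): Point on the hinge line of lid 1, 64 mm above the bench, axes as the rack's. Every lid has its hinge on the -x side of its vial, 17 mm from the vial's axis, square to the row, and its lip on the +x side, 35 mm from the hinge. Open lids slant up towards +x: fingertips moving along the row towards +x fold them down, moving towards -x they would throw them back.
- row_end (a point): Point at the lip of lid 5 when shut, 64 mm above the bench: the far end of the row, 203 mm from row_start along the rack's x. Each lid is a disc 28 mm across and 4 mm thick with a bevelled edge and a 14 mm wide lip; when shut it lies level, its top 68 mm above the bench.
- lid1 (a joint): Opening angle of the lid of vial 1 (vial 1 at x = -84 mm of the rack): 0 rad shut and level, growing as the lip rises; between 0.6 and 1.25 rad at the start. A stiff plastic hinge: it stays at whatever angle it is left, and about 0.008 N m turns it.
- lid2 (a joint): Opening angle of the lid of vial 2 (vial 2 at x = -42 mm of the rack): 0 rad shut and level, growing as the lip rises; between 0.6 and 1.25 rad at the start. A stiff plastic hinge: it stays at whatever angle it is left, and about 0.008 N m turns it.
- lid3 (a joint): Opening angle of the lid of vial 3 (vial 3 at x = 0 mm of the rack): 0 rad shut and level, growing as the lip rises; between 0.6 and 1.25 rad at the start. A stiff plastic hinge: it stays at whatever angle it is left, and about 0.008 N m turns it.
- lid4 (a joint): Opening angle of the lid of vial 4 (vial 4 at x = 42 mm of the rack): 0 rad shut and level, growing as the lip rises; between 0.6 and 1.25 rad at the start. A stiff plastic hinge: it stays at whatever angle it is left, and about 0.008 N m turns it.
- lid5 (a joint): Opening angle of the lid of vial 5 (vial 5 at x = 84 mm of the rack): 0 rad shut and level, growing as the lip rises; between 0.6 and 1.25 rad at the start. A stiff plastic hinge: it stays at whatever angle it is left, and about 0.008 N m turns it.
- shut_rack: A second rack of the same make, of the same size, loose on the bench, with three vials whose lids are shut already and two empty holes (the third and the fifth along its +x axis). Origin: centre of its underside; x along its row. To be left alone.
- jar: Bystander: white sample jar standing upright, 43 mm across, 50 mm high, between the racks. Origin: centre of its underside.
- marker: Bystander: marker pen lying flat, 125 mm long, 12 mm thick, between the racks. Origin: middle of its underside; x along the pen.
- dishes: Bystander: pile of three clear petri dishes, 91 mm across, 48 mm high. Origin: centre of its underside.
- pipette: Bystander: hand pipette lying flat, about 250 mm long, 24 mm thick. Origin: on its underside near the middle; x along it.
- flask_low: Bystander: clear flat culture flask with a green cap lying on the bench, 84 mm by 151 mm, 37 mm high. Origin: on its underside.
- flask_top: Bystander: the same kind of flask, lying on top of the lower one. Origin: on its underside.

How it is judged (in metres and radians):
On the way, in this order (a step that is already met when the one before it is completed fails the run):
1. the lid at the hinge end of the row (lid 1) is shut while lids 4 and 5 still stand open (value of joint lid1 below 0.12 rad and value of joint each of lid4, lid5 above 0.22 rad), for 0.05 s.
2. lids 1 to 3 are shut while lid 5, at the far end, still stands open (value of joint each of lid1, lid2, lid3 below 0.12 rad and value of joint lid5 above 0.22 rad), for 0.05 s.
At the end, for the whole second after the job is handed in: All five lids of the work rack are shut (each under 0.12 rad, that is its lip less than about 4 mm too high), the rack stands level and at rest within 20 mm of where it was, the other rack within 15 mm and every bystander within 20 mm of where it was (value of joint each of lid1, lid2, lid3, lid4, lid5 below 0.12 rad and distance of each of rack, jar, marker, dishes, pipette, flask_low, flask_top from where it was at the start of the episode below 0.02 m and angle between each of rack, shut_rack's own z axis and vertical below 0.05 rad and linear speed of rack below 0.01 m/s and distance of shut_rack from where it was at the start of the episode below 0.015 m); the robot touches nothing.
It fails at once if the fingers press on the work rack, its vials or lids with more than 30 N (contact force between the fingers and rack above 30 N).
It fails at once if the work rack is lifted or tipped (height (world z) of rack above 0.008 m or angle between rack's own z axis and vertical above 0.15 rad).
It fails at once if the work rack is pushed more than 25 mm along the bench (distance of rack from where it was at the start of the episode above 0.025 m).
It fails at once if the other rack is moved, lifted or tipped (distance of shut_rack from where it was at the start of the episode above 0.02 m or angle between shut_rack's own z axis and vertical above 0.15 rad).
It fails at once if anything else (jar, marker, dishes, pipette, flasks) is moved or lifted by more than 25 mm (distance of any of jar, marker, dishes, pipette, flask_low, flask_top from where it was at the start of the episode above 0.025 m).
It also fails if it takes over 40 s, if anything falls off the work surface, if the arm or the gripper's body presses on something with over 40 N, if the wrist force passes 120 N, or if a joint passes its speed limit or range.

## Working session

There is one attempt and no reset: what is moved stays moved. The work goes in short steps, Python scripts to look and compute and a tool call to move; the robot and the scene stay as the last step left them, time stands still between calls to the robot, and variables do not carry over. Pictures are saved under pics/ and viewed, and the job is handed in when it is done.

Besides the shell and the picture viewer there is one more tool, called after ">>>" in YAML: its name, and indented under it one key for each argument. drive_tool: Moves the arm, as the interface text tells. Its arguments: {"type":"object","properties":{"steps":{"type":"array"},"squeeze":{"type":"number"}},"required":["steps"]}

```bash
mkdir -p pics; ls
cat > h.py <<'E'
import numpy as np, cv2
from cell import manip
from scipy.spatial.transform import Rotation as R
def shot(name,tag):
    c=manip.camera(name); cv2.imwrite(f'pics/{tag}.png',c['frame'][:,:,::-1]); 
    np.savez(f'{tag}.npz',**{k:np.array(v) for k,v in c.items()}); return c
def cloud(c):
    K=np.array(c['intrinsics'],float);d=np.array(c['dist_coeffs'],float)
    z=c['range_z'];h,w=z.shape
    u,v=np.meshgrid(np.arange(w),np.arange(h))
    p=cv2.undistortPoints(np.stack([u,v],-1).reshape(-1,1,2).astype(np.float64),K,d).reshape(h,w,2)
    P=np.dstack([p[...,0]*z,p[...,1]*z,z])
    return P@att(c).T+np.array(c['position'])
def att(c):
    a=np.array(c['attitude'],float)
    return a if a.shape==(3,3) else R.from_euler('xyz',a).as_matrix()
E
python3 - <<'E'
from h import *
s=manip.read_state();print(s,manip.finger_overhang)
for n in ['scene','top','wrist']:
    c=shot(n,n+'0');print(n,c['position'],c['attitude'],c['intrinsics'],c['dist_coeffs'])
E
```

```text
pics
{'clock': 0.0, 'joints': array([ 1.07041707e+00,  3.00446331e-01,  1.52164016e+00, -2.25191653e-05,
        1.32072106e+00, -6.66144160e-02]), 'qd': array([-1.71776346e-03, -4.34032073e-05, -1.41684488e-03, -1.07852251e-04,
       -1.01119549e-03,  1.53289869e-03]), 'effort': array([ 8.16944539e-04, -5.31816816e+01, -3.52743316e+01,  7.08862580e-02,
        2.44090625e-02, -9.33171577e-05]), 'eef_pos': array([231.04306487, 498.81740775, 221.87492471]), 'eef_rot': array([-3.14037900e+00, -5.91063104e-05,  2.70783337e+00]), 'wrist_force': array([-0.40988029,  0.35165153, -0.10310607]), 'moment': array([0.00564388, 0.04664346, 0.00042343]), 'finger_gap': 93.93837197939662} 17.0
scene [1317.52418997  373.68821477  995.61983485] [-2.41167489  0.0163055   2.00891989] [[400.26387031   0.         254.08037615]
 [  0.         400.26387031 189.65485209]
 [  0.           0.           1.        ]] [0.03781757 0.         0.         0.         0.        ]
top [ 476.93063264   21.01666151 1211.79357187] [-3.08349982 -0.0242459  -1.58387205] [[413.9041417    0.         260.21626578]
 [  0.         413.9041417  183.27724706]
 [  0.           0.           1.        ]] [-0.03532871  0.          0.          0.          0.        ]
wrist [171.49754292 527.1403244  384.2488604 ] [2.91334454e+00 9.48714736e-04 1.13613304e+00] [[298.69552851   0.         257.49525276]
 [  0.         298.69552851 193.96241564]
 [  0.           0.           1.        ]] [-0.04946021  0.          0.          0.          0.        ]
```

View pics/scene0.png

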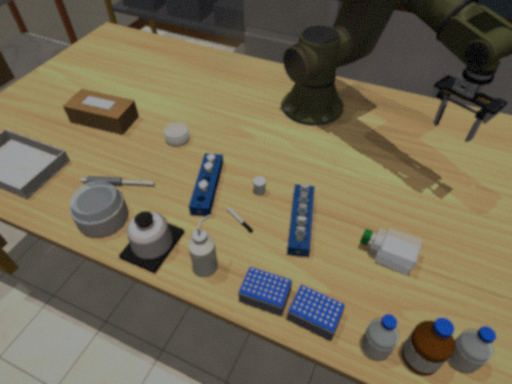

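View pics/top0.png

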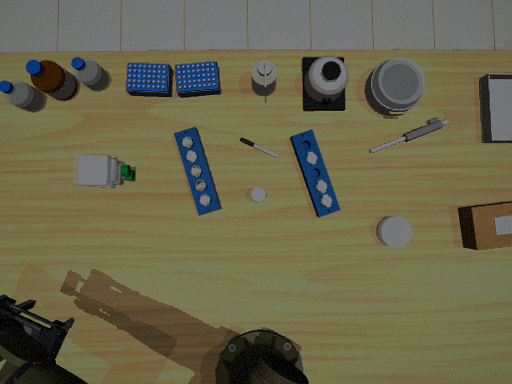

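View pics/wrist0.png

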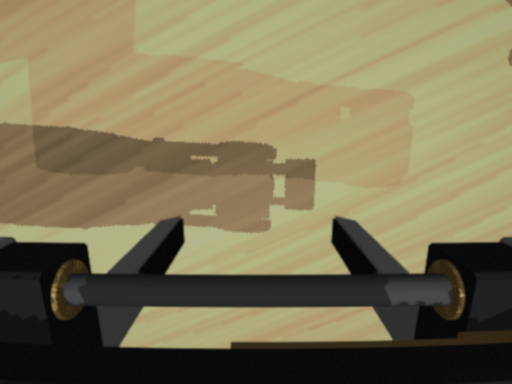

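The work rack is the left-hand one in the top view, about (197,170), with five lids. The other rack, about (316,172), has two empty holes. I'll measure the work rack next.

Run:
```python
from h import *
for n,roi in [('top0',(120,222,165,230)),('scene0',(178,262,280,322))]:
    c=dict(np.load(n+'.npz'));P=cloud(c);r0,r1,c0,c1=roi
    Q=P[r0:r1,c0:c1].reshape(-1,3);f=c['frame'][r0:r1,c0:c1].reshape(-1,3).astype(int)
    print(n,np.median(P[300:310,300:310,2]) )
    blue=(f[:,2]>f[:,0]+40)&(Q[:,2]>36)&(Q[:,2]<52)
    B=Q[blue];print(blue.sum(),np.median(B[:,2]))
    r=cv2.minAreaRect(B[:,:2].astype(np.float32));print(r);print(cv2.boxPoints(r))
    w=(Q[:,2]>57)
    W=Q[w]; 
    ax=np.array(cv2.boxPoints(r)); 
    e=[ax[1]-ax[0],ax[2]-ax[1]]; L=max(e,key=np.linalg.norm);L=L/np.linalg.norm(L); L*=np.sign(L[0]); print('axis',L,np.arctan2(L[1],L[0]))
    N=np.array([-L[1],L[0]]);d=W[:,:2]-np.array(r[0])
    t=d@L;n_=d@N
    for a in range(-125,130,6):
        m=(t>=a)&(t<a+6)
        if m.sum(): print(a,m.sum(),np.round([W[m,2].min(),np.median(W[m,2]),W[m,2].max(),np.median(n_[m])],1))
c=cv2.imread('pics/top0.png')[115:230,160:240];cv2.imwrite('pics/topz.png',cv2.resize(c,None,fx=5,fy=5,interpolation=2))
c=cv2.imread('pics/scene0.png')[175:265,270:335];cv2.imwrite('pics/scenez.png',cv2.resize(c,None,fx=6,fy=6,interpolation=2))
```

```text
top0 0.5599013035456437
1405 44.64016876620303
((583.63037109375, 170.5015869140625), (243.37904357910156, 63.897483825683594), 16.697189331054688)
[[457.89236  166.14021 ]
 [476.251    104.936874]
 [709.3684   174.86296 ]
 [691.00977  236.0663  ]]
axis [0.9578366  0.28731346] 0.29142088
-107 4 [63.3 67.1 69.3  0.4]
-101 15 [65.4 73.6 80.5  0.4]
-95 22 [70.6 78.  83.   0.2]
-89 25 [65.7 82.8 86.7 -0.6]
-83 15 [62.7 84.4 91.2  1.3]
-77 8 [63.2 76.7 89.1 -0.8]
-65 7 [65.5 67.3 75.8 -0.8]
-59 22 [70.8 79.5 84.9  0.2]
-53 24 [63.3 88.1 95.5  0.4]
-47 15 [59.  87.9 94.9 -1. ]
-41 5 [57.3 62.7 67.4  8.6]
-35 6 [62.  63.3 66.7 -0.9]
-23 5 [59.8 63.8 71.6 -0. ]
-17 19 [69.9 76.  80.   0.7]
-11 25 [76.2 84.1 90.4  1.1]
-5 19 [64.8 86.4 94.7 -2.1]
1 9 [62.1 91.3 95.6  0.6]
7 8 [58.3 63.8 67.2  1. ]
19 4 [63.4 65.5 68.5 -1. ]
25 16 [65.1 71.9 78.4 -0.2]
31 23 [70.6 76.6 80.8  0.1]
37 25 [61.4 79.8 83.3 -1.4]
43 13 [65.9 83.1 86.7 -0.7]
49 9 [82.7 85.3 89.   0.8]
61 5 [64.2 66.  69.1  2.3]
67 21 [66.8 75.2 81.6 -0.2]
73 25 [76.3 83.  88.3  0. ]
79 22 [58.2 86.6 92.9 -1.1]
85 9 [59.8 89.2 95.6 -0
[... 313 characters left out ...]
101 7 [57.7 60.5 74.7 -2.9]
-95 4 [59.3 64.2 79.3 -8.1]
-89 16 [60.4 80.9 86.4  6.6]
-83 16 [58.3 77.7 87.3  0.9]
-77 2 [63.5 76.2 88.9  3.3]
-59 13 [57.2 64.6 83.7 -0.7]
-53 25 [58.  83.3 92.7  4.5]
-47 14 [59.3 84.8 95.5 -1.8]
-41 8 [57.2 60.  63.4 -1.9]
-35 8 [59.6 62.8 65.   1.2]
-17 4 [57.5 60.4 61.8  5.9]
-11 12 [58.7 80.  88.1 -6. ]
-5 24 [58.6 80.8 91.6  2. ]
1 7 [59.2 62.1 92.5  4.3]
7 12 [58.2 62.9 66.   1.3]
25 6 [70.9 72.5 75.7  0.3]
31 10 [60.9 76.5 78.5  0.5]
37 15 [60.6 76.1 82.   2.2]
43 21 [60.2 78.5 84.9  2.4]
49 12 [57.7 62.3 66.7  1.3]
67 3 [57.4 62.3 63.   5.9]
73 18 [57.5 79.4 86.6  3. ]
79 21 [60.1 82.6 91.5  2.1]
85 10 [57.1 64.5 93.3  0.4]
91 10 [58.5 62.8 65.9  1.6]
```

```bash
python3 -c "
import cv2,numpy as np
a=cv2.imread('pics/topz.png');b=cv2.imread('pics/scenez.png')
h=max(a.shape[0],b.shape[0]);o=np.zeros((h,a.shape[1]+b.shape[1],3),np.uint8);o[:a.shape[0],:a.shape[1]]=a;o[:b.shape[0],a.shape[1]:]=b;cv2.imwrite('pics/zz.png',o)"
```

```text
(no output)
```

View pics/zz.png

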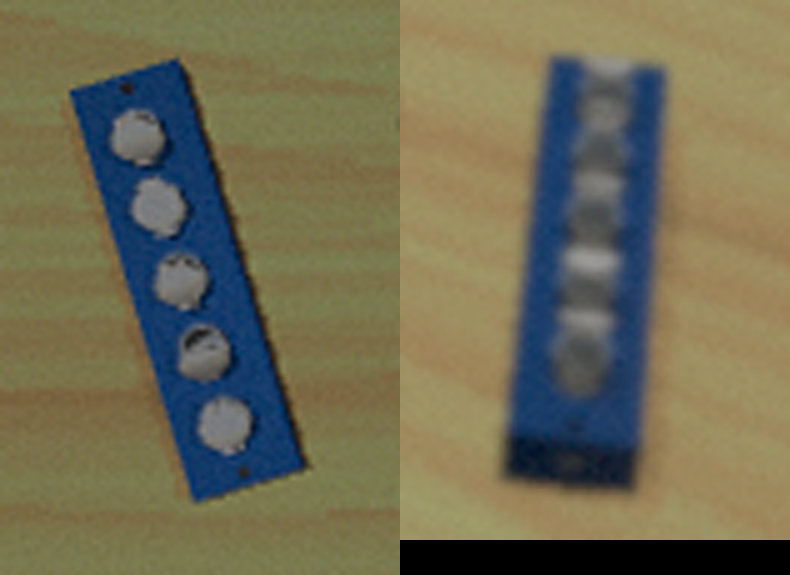

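Lid heights rise with +x in the rack frame, so the hinge end is the one near the robot. Rack centre is about (584,171) with yaw about 0.29, and the two views agree within 2 mm. The deck reads 43–45 mm high and the footprint about 243×64 mm, which fits the description. I'll move above the row start with the hand closed.

>>> drive_tool:
  steps:
    - {"delta_pos":[22,-36,0],"yaw":0.072,"hand":0}
    - {"delta_pos":[22,-36,0],"yaw":0.072,"hand":0}
    - {"delta_pos":[22,-36,0],"yaw":0.072,"hand":0}
    - {"delta_pos":[22,-36,0],"yaw":0.072,"hand":0}
    - {"delta_pos":[22,-36,0],"yaw":0.072,"hand":0}
  squeeze: 5

```text
clock: 0.57
eef_pos: [340.2, 319.5, 222.3]
eef_rot: [-3.141, -0.0, 3.072]
wrist_force: [1.0, 0.8, 0.2]
finger_gap: 64.4
```

>>> drive_tool:
  steps:
    - {"delta_pos":[22,-36,0],"yaw":0.072,"hand":0}
    - {"delta_pos":[22,-36,0],"yaw":0.072,"hand":0}
    - {"delta_pos":[22,-36,0],"yaw":0.072,"hand":0}
    - {"delta_pos":[22,-36,0],"yaw":0.072,"hand":0}
    - {"delta_pos":[22,-36,0],"yaw":0.072,"hand":0}

```text
clock: 0.98
eef_pos: [449.0, 141.5, 222.5]
eef_rot: [3.142, 0.0, -2.852]
wrist_force: [1.3, 0.6, -0.0]
finger_gap: 30.9
```

>>> drive_tool:
  steps:
    - {"delta_pos":[0,0,0],"yaw":0,"hand":0}
    - {"delta_pos":[0,0,0],"yaw":0,"hand":0}
    - {"delta_pos":[0,0,0],"yaw":0,"hand":0}

```text
clock: 1.23
eef_pos: [448.2, 143.8, 222.3]
eef_rot: [3.141, -0.0, -2.857]
wrist_force: [0.3, 0.0, 0.1]
finger_gap: 10.7
```

Run:
```python
from h import *
s=manip.read_state();print(s['eef_pos'],s['eef_rot'],s['wrist_force'],s['joints'])
c=shot('wrist','wrist1');print(c['position'],c['attitude'])
P=cloud(c);f=c['frame'].astype(int)
print(np.percentile(P[...,2],[5,50,95]))
blue=(f[...,2]>f[...,0]+40)&(abs(P[...,2]-44)<6)
B=P[blue];print(len(B),np.median(B[:,2]));print(cv2.minAreaRect(B[:,:2].astype(np.float32)))
```

```text
[448.17273037 143.7568329  222.27093645] [ 3.14138219e+00 -4.60350842e-04 -2.85690268e+00] [0.27708363 0.04276827 0.09294264] [ 2.32452476e-01  1.22648414e-01  1.73611516e+00  1.94104353e-04
  1.28329980e+00 -1.62308886e+00]
[385.18620287 126.11448939 384.57671715] [ 2.91366464e+00 -4.47388413e-04  1.85454857e+00]
[ -1.07137684   0.69382941 340.50429858]
3429 43.92570693775582
((569.6701049804688, 31.5963134765625), (201.78128051757812, 367.43194580078125), 5.199903964996338)
```

View pics/wrist1.png

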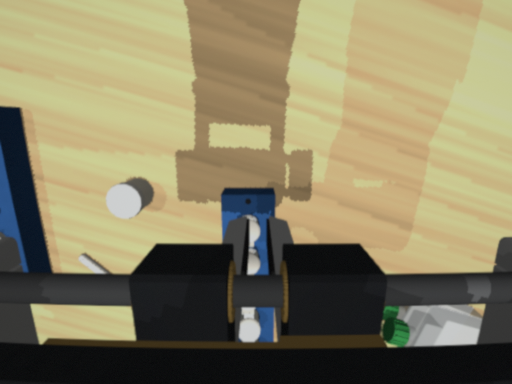

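The wrist view shows the near end of the work rack at about (248,190), with the closing fingertips over it. The other rack is at far left and the jar at (125,200). I'll check the lateral line in this view.

Run:
```python
from h import *
c=dict(np.load('wrist1.npz'));P=cloud(c);f=c['frame'].astype(int)
for r in (194,200,206,212):
    row=[u for u in range(200,300) if f[r,u,2]>f[r,u,0]+30 and abs(P[r,u,2]-44)<7]
    if row: print(r,row[0],row[-1],P[r,row[0]].round(1),P[r,row[-1]].round(1))
print('near edge',[ (v,P[v,248].round(1)) for v in range(186,194)])
# lid1 region
for v in range(210,275,4): print(v,P[v,250].round(1),f[v,250])
# rack frame estimate from top
cen=np.array([584.5,170.8]);a=0.29
L=np.array([np.cos(a),np.sin(a)]);print('start',cen-101*L,'end',cen+102*L,'pre',cen-135*L)
ct=dict(np.load('top0.npz'));Pt=cloud(ct);print('bench near rack',np.median(Pt[225:245,150:180,2]),np.median(Pt[130:200,215:230,2]))
```

```text
194 222 273 [472.6 108.5  44.3] [456.  165.8  43.9]
200 222 274 [479.6 110.3  44.3] [462.5 169.   44.3]
206 222 273 [486.8 112.2  43.8] [469.7 170.   44.8]
212 222 273 [493.8 114.1  44.4] [477.1 172.3  43.6]
near edge [(186, array([ 4.640e+02,  1.363e+02, -3.000e-01])), (187, array([464.3, 136.5,   4.6])), (188, array([464.1, 136.7,  11.4])), (189, array([464.4, 136.9,  16.2])), (190, array([464.2, 137.1,  22.4])), (191, array([464. , 137.2,  28.9])), (192, array([464. , 137.4,  34.2])), (193, array([464.3, 137.6,  38.2]))]
210 [482.  145.3  44.8] [29 57 94]
214 [487.3 146.7  43. ] [64 74 91]
218 [485.1 146.7  65.3] [174 173 169]
222 [487.4 147.5  72.1] [168 164 156]
226 [490.4 148.5  76.2] [180 176 167]
230 [494.1 149.6  78.4] [189 187 177]
234 [497.6 150.6  80.7] [189 192 187]
238 [500.3 151.5  85.2] [190 192 192]
242 [504.6 152.7  85.6] [184 184 180]
246 [507.7 153.7  88.6] [160 164 163]
250 [523.1 157.4  63.1] [168 168 163]
254 [524.  157.9  71.8] [128 126 119]
258 [526.3 158.7  77. ] [159 156 148]
262 [528.8 159.5  81.7] [180 177 168]
266 [531.1 160.3  86.4] [200 196 185]
270 [533.6 161.1  90.7] [206 208 204]
274 [537.  162.1  92.9] [137 137 134]
start [487.71736857 141.91882526] end [682.2408753  199.96712696] pre [455.13707681 132.19644961]
bench near rack 0.5601949108616964 0.7843329836442763
```

>>> drive_tool:
  steps:
    - {"delta_pos":[2,-5,-35],"yaw":0.005,"hand":0}
    - {"delta_pos":[2,-5,-35],"yaw":0.005,"hand":0}
    - {"delta_pos":[0,0,-30],"yaw":0,"hand":0}
    - {"delta_pos":[0,0,-20],"yaw":0,"hand":0}
    - {"delta_pos":[0,0,0],"yaw":0,"hand":0}

```text
clock: 1.7
eef_pos: [450.0, 134.3, 99.0]
eef_rot: [3.141, -0.006, -2.844]
wrist_force: [0.3, 0.1, 0.6]
finger_gap: 0.2
```

>>> drive_tool:
  steps:
    - {"delta_pos":[0,0,0],"yaw":0,"hand":0}
    - {"delta_pos":[0,0,0],"yaw":0,"hand":0}

```text
clock: 1.87
eef_pos: [452.9, 134.4, 103.9]
eef_rot: [-3.141, 0.002, -2.844]
wrist_force: [-0.5, -0.6, -0.1]
finger_gap: 0.5
```

>>> drive_tool:
  steps:
    - {"delta_pos":[0,-1,-6],"yaw":-0.004,"hand":0}
    - {"delta_pos":[0,-1,-6],"yaw":-0.004,"hand":0}
    - {"delta_pos":[0,0,-5],"yaw":0,"hand":0}
    - {"delta_pos":[0,0,0],"yaw":0,"hand":0}
    - {"delta_pos":[0,0,0],"yaw":0,"hand":0}

```text
clock: 2.28
eef_pos: [452.3, 131.5, 85.3]
eef_rot: [3.142, -0.001, -2.854]
wrist_force: [-0.7, -0.4, -0.0]
finger_gap: 0.3
```

Run:
```python
from h import *
s=manip.read_state();print(s['eef_pos'],s['eef_rot'],s['wrist_force'],s['finger_gap'])
c=shot('wrist','wrist2')
c=shot('scene','scene1');P=cloud(c)
q=c['frame'][150:280,250:350];cv2.imwrite('pics/s1.png',cv2.resize(q,None,fx=5,fy=5,interpolation=2)[:,:,::-1])
s=manip.read_state();print(s['eef_pos'],s['eef_rot'],s['wrist_force'])
```

```text
[452.34379467 131.45349285  85.26514881] [ 3.14153452e+00 -5.09189520e-04 -2.85352721e+00] [-0.66973805 -0.37607484 -0.00750505] 0.3462053269005172
[452.56232311 131.52730696  85.6188253 ] [-3.14159223e+00  2.10885061e-04 -2.85344554e+00] [-0.114295   -0.59175326  0.03476314]
```

View pics/s1.png

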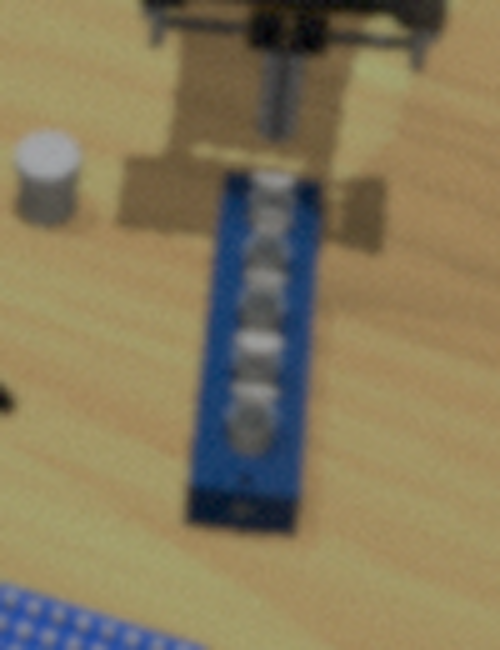

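View pics/wrist2.png

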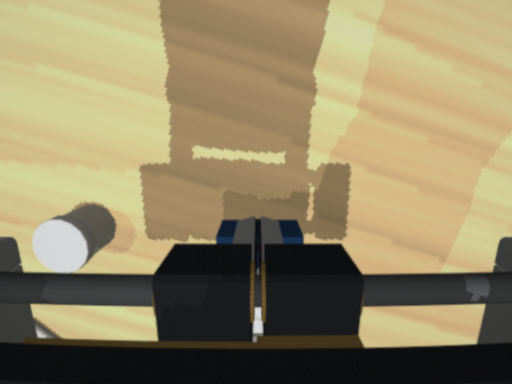

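The scene crop shows the closed tips, about (278,135), in line with the row just before lid 1, and the wrist view shows them centred on the rack. I'll start the sweep slowly at a tip height of about 69 mm.

>>> drive_tool:
  steps:
    - {"delta_pos":[4.8,1.5,0.4],"yaw":0,"hand":0}
    - {"delta_pos":[4.8,1.5,0],"yaw":0,"hand":0}
    - {"delta_pos":[4.8,1.5,0],"yaw":0,"hand":0}
    - {"delta_pos":[4.8,1.5,0],"yaw":0,"hand":0}
    - {"delta_pos":[4.8,1.5,0],"yaw":0,"hand":0}

```text
clock: 2.8
eef_pos: [477.1, 139.2, 85.8]
eef_rot: [-3.142, 0.0, -2.853]
wrist_force: [0.2, 0.0, -0.6]
finger_gap: 0.1
```

>>> drive_tool:
  steps:
    - {"delta_pos":[3.8,1.1,0],"yaw":0,"hand":0}
    - {"delta_pos":[3.8,1.1,0],"yaw":0,"hand":0}
    - {"delta_pos":[3.8,1.1,0],"yaw":0,"hand":0}

```text
clock: 3.05
eef_pos: [488.3, 142.4, 85.8]
eef_rot: [-3.142, 0.0, -2.853]
wrist_force: [-0.6, -0.8, 0.6]
finger_gap: 0.5
```

>>> drive_tool:
  steps:
    - {"delta_pos":[3.8,1.1,0],"yaw":0,"hand":0}
    - {"delta_pos":[3.8,1.1,0],"yaw":0,"hand":0}

```text
clock: 3.22
eef_pos: [495.9, 144.6, 85.9]
eef_rot: [-3.142, 0.0, -2.853]
wrist_force: [-0.7, 0.1, 0.2]
finger_gap: 0.4
```

>>> drive_tool:
  steps:
    - {"delta_pos":[3.8,1.1,0],"yaw":0,"hand":0}
    - {"delta_pos":[3.8,1.1,0],"yaw":0,"hand":0}

```text
clock: 3.38
eef_pos: [503.4, 146.9, 85.9]
eef_rot: [3.142, 0.0, -2.853]
wrist_force: [-0.0, 0.7, 0.6]
finger_gap: 0.4
```

>>> drive_tool:
  steps:
    - {"delta_pos":[3.8,1.1,0],"yaw":0,"hand":0}
    - {"delta_pos":[3.8,1.1,0],"yaw":0,"hand":0}
    - {"delta_pos":[3.8,1.1,0],"yaw":0,"hand":0}

```text
clock: 3.63
eef_pos: [514.8, 150.1, 85.8]
eef_rot: [-3.142, 0.0, -2.853]
wrist_force: [-0.0, -0.2, -0.7]
finger_gap: 0.5
```

>>> drive_tool:
  steps:
    - {"delta_pos":[0,0,0],"yaw":0,"hand":0}

```text
clock: 3.72
eef_pos: [515.1, 150.2, 85.8]
eef_rot: [-3.142, 0.0, -2.853]
wrist_force: [0.4, -0.2, 0.3]
finger_gap: 0.7
```

Run:
```python
from h import *
c=shot('scene','scene2');P=cloud(c)
q=c['frame'][150:280,250:350];q=cv2.resize(q,None,fx=4,fy=4,interpolation=2)[:,:,::-1]
t=shot('top','top2')['frame'][115:230,160:240];t=cv2.resize(t,None,fx=4,fy=4,interpolation=2)[:,:,::-1]
o=np.zeros((520,720,3),np.uint8);o[:,:400]=q;o[:460,400:]=t;cv2.imwrite('pics/s2.png',o)
s=manip.read_state();print(s['eef_pos'],s['eef_rot'],s['wrist_force'])
```

```text
[514.50054915 150.0215615   85.77530946] [ 3.14158878e+00  1.50086570e-06 -2.85340429e+00] [ 0.91266895 -0.04890247  0.69683571]
```

View pics/s2.png

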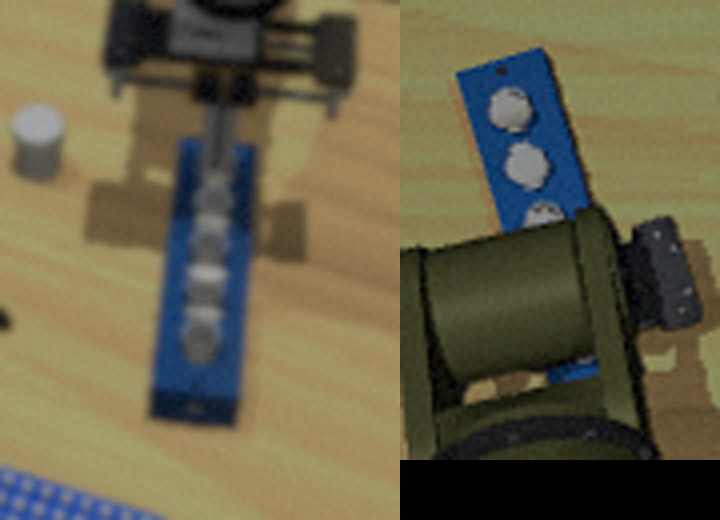

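Lid 1 is under the tips, the rack hasn't moved, forces are under 1 N, and lids 2–5 still stand open. I'll continue the sweep.

>>> drive_tool:
  steps:
    - {"delta_pos":[4.2,1.25,0],"yaw":0,"hand":0}
    - {"delta_pos":[4.2,1.25,0],"yaw":0,"hand":0}
    - {"delta_pos":[4.2,1.25,0],"yaw":0,"hand":0}
    - {"delta_pos":[4.2,1.25,0],"yaw":0,"hand":0}
    - {"delta_pos":[4.2,1.25,0],"yaw":0,"hand":0}

```text
clock: 4.23
eef_pos: [536.1, 156.4, 85.9]
eef_rot: [-3.142, 0.001, -2.853]
wrist_force: [-1.1, -0.6, 0.8]
finger_gap: 0.6
```

>>> drive_tool:
  steps:
    - {"delta_pos":[4.2,1.25,0],"yaw":0,"hand":0}
    - {"delta_pos":[4.2,1.25,0],"yaw":0,"hand":0}
    - {"delta_pos":[4.2,1.25,0],"yaw":0,"hand":0}
    - {"delta_pos":[4.2,1.25,0],"yaw":0,"hand":0}
    - {"delta_pos":[4.2,1.25,0],"yaw":0,"hand":0}

```text
clock: 4.65
eef_pos: [556.9, 162.6, 85.8]
eef_rot: [3.142, -0.0, -2.853]
wrist_force: [0.2, 0.0, 0.1]
finger_gap: 0.2
```

>>> drive_tool:
  steps:
    - {"delta_pos":[4.2,1.25,0],"yaw":0,"hand":0}
    - {"delta_pos":[4.2,1.25,0],"yaw":0,"hand":0}
    - {"delta_pos":[4.2,1.25,0],"yaw":0,"hand":0}
    - {"delta_pos":[4.2,1.25,0],"yaw":0,"hand":0}
    - {"delta_pos":[4.2,1.25,0],"yaw":0,"hand":0}

```text
clock: 5.07
eef_pos: [578.0, 168.9, 85.9]
eef_rot: [3.142, 0.0, -2.853]
wrist_force: [0.3, -0.2, 1.4]
finger_gap: 0.5
```

>>> drive_tool:
  steps:
    - {"delta_pos":[4.2,1.25,0],"yaw":0,"hand":0}
    - {"delta_pos":[4.2,1.25,0],"yaw":0,"hand":0}
    - {"delta_pos":[4.2,1.25,0],"yaw":0,"hand":0}
    - {"delta_pos":[0,0,0],"yaw":0,"hand":0}

```text
clock: 5.4
eef_pos: [590.7, 172.7, 85.8]
eef_rot: [-3.142, 0.0, -2.853]
wrist_force: [0.3, 0.2, 0.2]
finger_gap: 0.7
```

```bash
cat > look.py <<'E'
from h import *
import sys
k=sys.argv[1]
c=shot('scene','scene'+k);P=cloud(c)
q=c['frame'][150:280,250:350];q=cv2.resize(q,None,fx=4,fy=4,interpolation=2)[:,:,::-1]
w=shot('wrist','wrist'+k);cw=cv2.resize(w['frame'],(400,300))[:,:,::-1]
o=np.zeros((520,800,3),np.uint8);o[:,:400]=q;o[:300,400:]=cw;cv2.imwrite('pics/s%s.png'%k,o)
s=manip.read_state();print(s['eef_pos'],s['eef_rot'],s['wrist_force'])
cen=np.array([584.5,170.8]);L=np.array([np.cos(.29),np.sin(.29)])
N=np.array([-L[1],L[0]]);d=s['eef_pos'][:2]-cen;print('t,n',d@L,d@N)
for nm,cc in(('scene',c),('wrist',w)):
    P=cloud(cc).reshape(-1,3);d=P[:,:2]-cen;t=d@L;n=d@N
    ok=(abs(n)<10)&(P[:,2]>57)&(P[:,2]<105)
    print(nm,[(a,int(m.sum()),np.percentile(P[m,2],[50,95]).round(1).tolist()) for a in range(-105,110,7) for m in [ok&(t>=a)&(t<a+7)] if m.sum()>2])
E
python3 look.py 3
```

```text
[590.11503696 172.53411826  85.74282597] [-3.14158704e+00 -5.43537231e-06 -2.85338905e+00] [-0.24338269 -0.50262277  1.24934861]
t,n 5.87644975237591 0.05607589337560643
scene [(7, 12, [73.5, 93.9]), (14, 48, [86.8, 102.0]), (28, 4, [73.0, 74.1]), (35, 9, [80.0, 81.1]), (42, 24, [77.2, 83.7]), (49, 13, [61.9, 72.1]), (70, 9, [61.7, 75.9]), (77, 15, [82.9, 87.3]), (84, 15, [82.3, 91.4]), (91, 12, [62.4, 65.1])]
wrist [(-105, 261, [65.5, 66.9]), (-98, 405, [68.0, 69.2]), (-91, 442, [68.2, 69.3]), (-84, 443, [68.2, 69.5]), (-77, 334, [66.8, 68.9]), (-70, 69, [66.2, 66.9]), (-63, 221, [65.5, 67.0]), (-56, 369, [68.0, 69.2]), (-49, 394, [68.3, 69.4]), (-42, 360, [68.2, 69.3]), (-35, 252, [66.4, 68.4]), (-28, 45, [65.7, 66.5]), (-21, 237, [65.7, 67.4]), (-14, 349, [67.8, 69.1]), (-7, 928, [85.9, 103.7]), (63, 132, [73.4, 77.5]), (70, 120, [80.0, 84.2])]
```

View pics/s3.png

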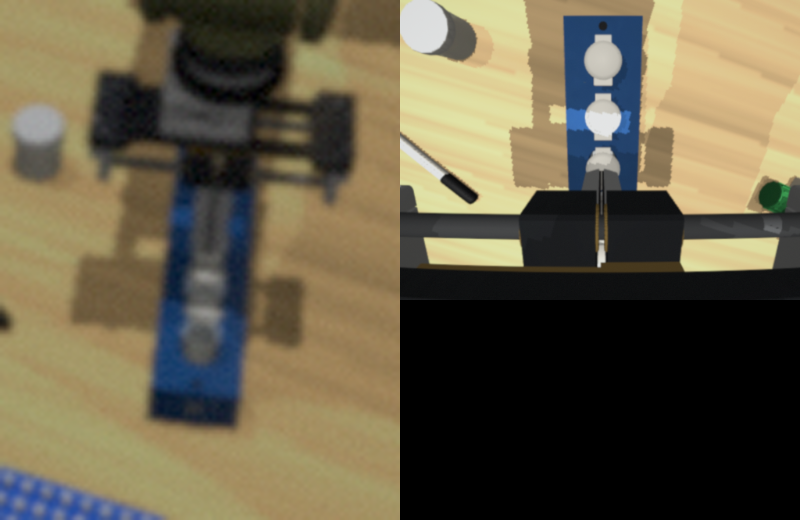

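Behind the tips, lids 1 and 2 lie flat at about 68 mm (right panel, (603,60) and (603,118)). The hand is on the row's centreline within 0.1 mm, and lids 4 and 5 are still open. I'll carry on past the lip of lid 5.

>>> drive_tool:
  steps:
    - {"delta_pos":[4.2,1.25,0],"yaw":0,"hand":0}
    - {"delta_pos":[4.2,1.25,0],"yaw":0,"hand":0}
    - {"delta_pos":[4.2,1.25,0],"yaw":0,"hand":0}
    - {"delta_pos":[4.2,1.25,0],"yaw":0,"hand":0}
    - {"delta_pos":[4.2,1.25,0],"yaw":0,"hand":0}

```text
clock: 5.92
eef_pos: [611.6, 178.9, 85.9]
eef_rot: [-3.142, 0.0, -2.853]
wrist_force: [-0.9, -0.2, -0.1]
finger_gap: 0.2
```

>>> drive_tool:
  steps:
    - {"delta_pos":[4.2,1.25,0],"yaw":0,"hand":0}
    - {"delta_pos":[4.2,1.25,0],"yaw":0,"hand":0}
    - {"delta_pos":[4.2,1.25,0],"yaw":0,"hand":0}
    - {"delta_pos":[4.2,1.25,0],"yaw":0,"hand":0}
    - {"delta_pos":[4.2,1.25,0],"yaw":0,"hand":0}

```text
clock: 6.33
eef_pos: [632.5, 185.1, 85.8]
eef_rot: [-3.142, 0.0, -2.853]
wrist_force: [-0.6, -0.5, -0.0]
finger_gap: 0.4
```

>>> drive_tool:
  steps:
    - {"delta_pos":[4.2,1.25,0],"yaw":0,"hand":0}
    - {"delta_pos":[4.2,1.25,0],"yaw":0,"hand":0}
    - {"delta_pos":[4.2,1.25,0],"yaw":0,"hand":0}
    - {"delta_pos":[4.2,1.25,0],"yaw":0,"hand":0}
    - {"delta_pos":[4.2,1.25,0],"yaw":0,"hand":0}

```text
clock: 6.75
eef_pos: [653.6, 191.4, 86.0]
eef_rot: [-3.142, 0.001, -2.853]
wrist_force: [-0.6, -0.7, -0.5]
finger_gap: 0.5
```

>>> drive_tool:
  steps:
    - {"delta_pos":[4.2,1.25,0],"yaw":0,"hand":0}
    - {"delta_pos":[4.2,1.25,0],"yaw":0,"hand":0}
    - {"delta_pos":[4.2,1.25,0],"yaw":0,"hand":0}
    - {"delta_pos":[4.2,1.25,0],"yaw":0,"hand":0}
    - {"delta_pos":[4.2,1.25,0],"yaw":0,"hand":0}

```text
clock: 7.17
eef_pos: [674.4, 197.7, 85.8]
eef_rot: [3.142, 0.0, -2.853]
wrist_force: [-0.5, -0.4, 0.5]
finger_gap: 1.1
```

>>> drive_tool:
  steps:
    - {"delta_pos":[4.2,1.25,0],"yaw":0,"hand":0}
    - {"delta_pos":[4.2,1.25,0],"yaw":0,"hand":0}
    - {"delta_pos":[4.2,1.25,0],"yaw":0,"hand":0}
    - {"delta_pos":[4.2,1.25,0],"yaw":0,"hand":0}
    - {"delta_pos":[0,0,0],"yaw":0,"hand":0}

```text
clock: 7.58
eef_pos: [691.4, 202.7, 85.7]
eef_rot: [3.142, 0.0, -2.853]
wrist_force: [-0.4, -0.5, 1.2]
finger_gap: -0.1
```

```bash
python3 look.py 4
```

```text
[690.8642125  202.52010387  85.64383199] [ 3.14158016e+00 -2.01056647e-04 -2.85339413e+00] [-0.68763944  1.00607693 -0.46782598]
t,n 110.99328948672465 -0.019487971260377136
scene []
wrist [(-21, 238, [65.6, 67.0]), (-14, 419, [67.9, 69.2]), (-7, 475, [68.3, 69.4]), (0, 469, [68.2, 69.4]), (7, 371, [66.6, 68.9]), (14, 77, [66.0, 66.8]), (21, 228, [65.4, 67.3]), (28, 389, [68.0, 69.2]), (35, 444, [68.3, 69.3]), (42, 400, [68.3, 69.3]), (49, 298, [66.6, 68.7]), (56, 69, [65.7, 66.8]), (63, 247, [65.5, 67.3]), (70, 371, [68.0, 69.1]), (77, 370, [68.2, 69.3]), (84, 341, [68.3, 69.3]), (91, 230, [66.3, 68.7]), (98, 766, [89.5, 103.7])]
```

View pics/s4.png

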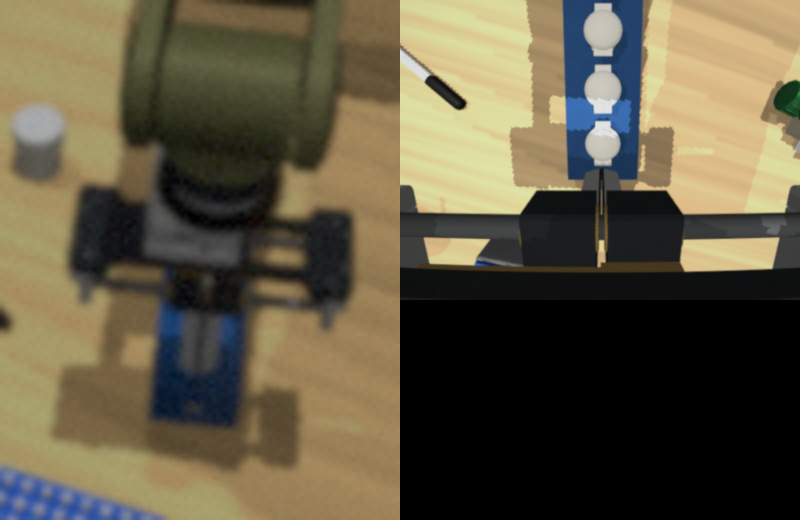

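Lids 3–5 are flat at about 68 mm too (right panel, (603,30), (603,90) and (603,145)). The tips are past the last lip, so I'll lift straight up and check once more.

>>> drive_tool:
  steps:
    - {"delta_pos":[1,0,8],"yaw":0,"hand":0}
    - {"delta_pos":[0,0,25],"yaw":0,"hand":0}
    - {"delta_pos":[0,0,30],"yaw":0,"hand":0}
    - {"delta_pos":[0,0,30],"yaw":0,"hand":0}
    - {"delta_pos":[0,0,0],"yaw":0,"hand":0}

```text
clock: 8.1
eef_pos: [693.6, 202.9, 187.0]
eef_rot: [-3.141, 0.01, -2.853]
wrist_force: [0.1, 0.9, 1.3]
finger_gap: 0.7
```

>>> drive_tool:
  steps:
    - {"delta_pos":[-30,-9,5],"yaw":0,"hand":0}
    - {"delta_pos":[-30,-9,5],"yaw":0,"hand":0}
    - {"delta_pos":[0,0,0],"yaw":0,"hand":0}
    - {"delta_pos":[0,0,0],"yaw":0,"hand":0}

```text
clock: 8.43
eef_pos: [631.3, 184.3, 190.3]
eef_rot: [-3.142, 0.001, -2.853]
wrist_force: [-0.1, 1.1, 0.2]
finger_gap: 0.3
```

```bash
python3 look.py 5
python3 - <<'E'
from h import *
c=dict(np.load('scene5.npz'));cv2.imwrite('pics/f5.png',c['frame'][:,:,::-1])
P=cloud(c)[178:262,280:322].reshape(-1,3);f=c['frame'][178:262,280:322].reshape(-1,3).astype(int)
a=dict(np.load('scene0.npz'));d=np.abs(a['frame'].astype(int)-c['frame']).sum(2)
for n,(r0,r1,c0,c1) in dict(shut=(150,218,188,226),jar=(172,198,248,270),marker=(205,235,222,256),dishes=(178,238,66,130),flask=(225,275,358,425)).items(): print(n,d[r0:r1,c0:c1].mean().round(1),np.percentile(d[r0:r1,c0:c1],99))
B=P[(f[:,2]>f[:,0]+40)&(P[:,2]>36)&(P[:,2]<52)]
print(cv2.minAreaRect(B[:,:2].astype(np.float32)),B[:,1].min(),B[:,0].max())
E
```

```text
[632.60696725 184.67574304 189.75473424] [-3.14148889e+00  1.73315216e-03 -2.85341702e+00] [ 0.49036764 -0.90442604  0.50197585]
t,n 50.06600633606837 -0.4599485420098125
scene [(-42, 3, [63.7, 64.9]), (-35, 10, [66.0, 68.9]), (-28, 5, [65.3, 66.7]), (-21, 5, [63.8, 65.3]), (-14, 9, [67.2, 69.7]), (-7, 12, [67.7, 70.3]), (0, 20, [66.5, 71.2]), (7, 9, [66.0, 71.3]), (14, 7, [65.9, 68.3]), (21, 6, [65.3, 67.3]), (28, 10, [66.5, 69.2]), (35, 13, [68.1, 69.4]), (42, 14, [66.4, 69.2]), (49, 16, [65.6, 70.1]), (56, 3, [65.2, 66.3]), (63, 4, [62.9, 63.5]), (70, 10, [66.1, 69.1]), (77, 15, [66.9, 69.0]), (84, 17, [67.2, 69.2]), (91, 15, [65.7, 67.8])]
wrist [(-105, 112, [65.4, 67.1]), (-98, 166, [68.0, 69.3]), (-91, 191, [68.3, 69.3]), (-84, 182, [68.3, 69.5]), (-77, 150, [66.6, 68.8]), (-70, 35, [66.2, 67.5]), (-63, 105, [65.6, 67.2]), (-56, 167, [68.0, 69.1]), (-49, 176, [68.3, 69.6]), (-42, 169, [68.3, 69.3]), (-35, 127, [66.5, 69.1]), (-28, 34, [65.9, 67.1]), (-21, 92, [65.5, 67.0]), (-14, 157, [68.0, 69.3]), (-7, 147, [68.3, 69.6]), (0, 164, [68.4, 69.7]), (7, 111, [66.6, 68.7]), (14, 15, [66.0, 67.5]), (21, 99, [65.6, 67.7]), (28, 153, [67.8, 69.2]), (35, 147, [68.1, 69.3]), (42, 142, [68.1, 69.3]), (49, 89, [66.3, 68.2]), (56, 13, [65.7, 66.2]), (63, 95, [65.4, 67.5]), (70, 75, [67.4, 68.8])]
shut 16.1 33.0
jar 19.4 35.0
marker 19.7 33.0
dishes 16.6 33.0
flask 19.5 35.0
((587.082763671875, 170.16656494140625), (237.13893127441406, 58.04490280151367), 17.130714416503906) 113.55502582469012 707.6034769207174
```

View pics/s5.png

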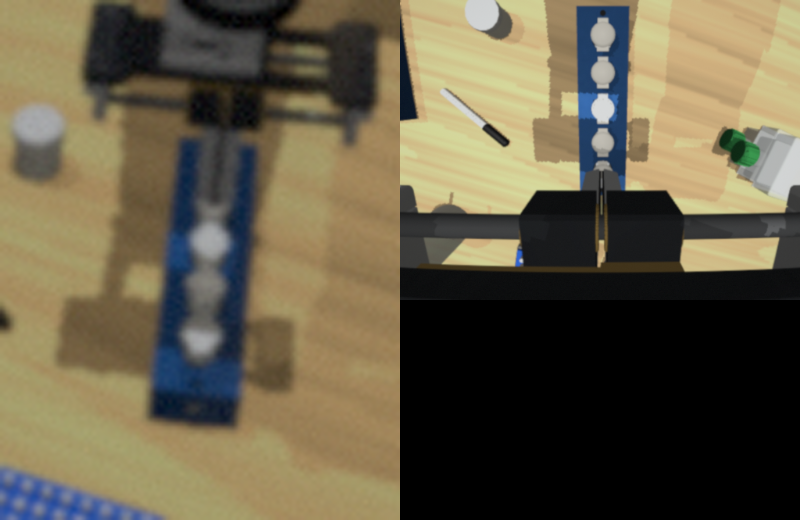

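All five lids lie level at about 68 mm, the rack is where it was to within measurement, and nothing else differs from the first picture beyond noise. I'll hand in.

```bash
python3 -c "
from cell import manip
print(manip.sign_off())"
```

```text
the job is handed in; nothing more can be done
None
```

All five lids of the work rack are folded down flat, and I have handed the job in. I made one sweep from the hinge end to just past the lip of lid 5. The fingers were closed and the tips ran about 69 mm above the bench. The clock read about 8.5 s at the last check.

- **Order:** Lids 1 and 2 measured flat and the tips were on lid 3 while lids 4 and 5 still stood open. I did not look again at the moment lid 3 shut.
- **Lids shut:** The wrist camera put lid tops 1 to 4 at about 68 mm after I lifted clear. Lid 5 also read about 68 mm, but part of it was hidden by the fingers in that view. The scene camera agreed, within its 2–3 mm noise.
- **Force:** The wrist force stayed under about 2 N in every reading.
- **Rack position:** Before-and-after fits of the work rack agree within about 2 mm, which is the accuracy of the calibration. The fingers partly hid the rack in the last view.
- **Everything else:** The other rack, jar, marker, dishes and flasks matched the first picture within image noise. I did not check the pipette separately; the arm never went near it.
- **At hand-in:** The gripper was clear, with its tips about 100 mm above the lids.

No check failed or disagreed beyond those tolerances.

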